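Run the wing nut onto the hold-down jig

TASK

Clamp the pine offcut in the hold-down jig: set the loose wing nut on the jig's threaded stud, turn it gently backward (counter-clockwise seen from above) until you feel the thread start drop, then turn it forward (clockwise) to run it down until the strap's rubber pad is squeezed snugly onto the offcut. Do not force the thread or overtighten the clamp, and leave the offcut and the other loose things where they are.

Things in the scene. Friction and masses are not known exactly. Their poses are not given: they have to be found in the camera images.
- wing_nut: Loose black wing nut standing upright on the bench, 65 mm tall, about 0.14 kg. Origin at the centre of its open foot, z up its axis. Ribbed round barrel 40 mm across and 40.5 mm high, closed above; its bore is 29 mm across, flared to 34 mm at the mouth. A flat upright wing stands on top. Let go while on the stud, it stays where it is, so it can be gripped afresh.
- wing (a point): Middle of the nut's wing, 52.5 mm above its foot. The wing is 56 mm long along the nut's x, 14 mm thick along its y, and reaches from the barrel's top (40.5 mm) to 65 mm above the foot: grip it from above across the 14 mm.
- nut_pins (a point): Point on the nut's axis, 6 mm above its foot, level with three steel pins (3.6 mm thick, 120 degrees apart) that point inward from the bore: they are the nut's thread and ride on that of the stud.
- jig: Hold-down jig fixed to the bench: plywood base 120 (x) by 190 (y) by 12 mm; origin at the centre of its underside, z up. The steel stud stands upright at x = y = 0. A flat steel strap lies round it along y. Two guide posts with springs, 76 mm high, stand at y = +50 mm. The offcut lies under the strap's toe at y = -48 mm, beside a low fence.
- stud_top (a point): On the stud's axis, level with the flat top of its thread, 76 mm above the jig's underside. Thread 26 mm across, core 16 mm, dome 5 mm higher. Three blunt starts: each a flat landing (80 degrees) with a 3.5 mm tooth at its clockwise end, and a 28 degree gap. Pins on the landings: nut's foot 4 mm below this point (1 mm if on the teeth); turning forward there jams on the teeth.
- thread_start (a point): On the stud's axis, 9 mm below stud_top. How the starts are turned differs each time and is not measured. Turned backward by at most 110 degrees, the pins fall into the gaps: the foot drops to 11 to 14 mm below stud_top, and the teeth stop more backward turning. Then kept down and turned forward the pins pass under the thread: right-hand, lead 27 mm a turn, 1 mm play up and down.
- strap (a joint): How far the strap is pushed down from rest, m. Springs push it up (3 N at 0, 1 N more per mm). A rubber pad under its toe (springy, 5 N per mm) touches the offcut at 0.0022; 0.004 to 0.005 is snug (9 to 14 N on the offcut, nut's turning moment 0.1 to 0.25 N m); above 0.006 the pad is squeezed flat and the clamp overtightened.
- strap_top (a point): Top face of the strap at the stud, on which the nut's foot presses; at rest 60.2 mm above the jig's underside. The nut meets it about 70 degrees forward of the drop; the clamp is snug about 130 to 145 degrees forward of the drop.
- offcut: Pine offcut, 110 x 48 x 36 mm, lying loose on the jig's base under the strap's toe, its length along the jig's x. Origin at the centre of its underside. Already in its place.
- tape_measure: Yellow pocket tape measure, 38 x 83 x 64 mm, standing loose on the bench on the other side of the jig from the wing nut; a bystander. Origin at the centre of its underside.
- nail_tin: Open round tin of nails, 75 mm across, 50 mm high, loose at the back right; a bystander. Origin at the centre of its underside.
- pencil: Red carpenter's pencil, 174 mm long, loose at the back left; a bystander. Origin at the centre of its underside.

How it is judged:
By the outcome, as a careful person would: the job done as asked, in the order asked, and still so for the second after the job is handed in, with the robot touching nothing.
It also fails if it takes over 72 s, if anything falls off the work surface, if the arm or the gripper's body presses on something with over 40 N, if the wrist force passes 120 N, or if a joint passes its speed limit or range.

ROBOT

A 7-joint arm with a two-finger parallel gripper is mounted at the origin on a cart in front of the work surface, level with it; the furniture and walls round the work are solid. World frame = base frame: x ahead of the robot, y to its left, z up, the work surface at z = 0. Lengths are in m, angles in degrees, forces in N, time in s.
With the tool pointing down it reaches from about 0.425 to 0.875 m from the base axis. Payload 4.7 kg.
Tool frame: the origin (TCP) lies at the very end of the fingers, on their centre line; the grasp point (between the pads) lies manip.grasp_offset behind it (manip.grasp_offset is the distance from the TCP to the grasp point, in m); z points along the fingers, y is the line along which they close (so a half turn about z gives the same grasp; the last joint's range is limited). The gripper opens to 87 mm and grips with 3 to 60 N. Pads are 19 mm wide; open, the fingers measure 117 mm over their backs; the gripper's body (75 mm by 190 mm) begins 51 mm behind the grasp point.
Start: joints at [-71.9, 18.392, -4.016, 83.108, 1.295, 78.541, -3.26], TCP at [0.193, 0.621, 0.223] pointing down, gripper open.
Joint ranges: [-163.93, 163.93], [-17.29, 119.83], [-79.2, 71.16], [3.27, 140.29], [-89.18, 269.18], [5.43, 117.66], [-154.24, 154.24]. Speed limits (degrees/s): [147.25, 147.25, 180, 180, 180, 180, 180].

INTERFACE

Orientations are given as a 3x3 rotation matrix whose columns are the frame's x, y, z axes.
In Python, from plant import manip gives the robot as it stands.
- The arm moves only by the shell command python3 -m crank 'ROWS' [OPENING] [FORCE]. ROWS is JSON, a list of rows, each an object of numbers: "dx", "dy", "dz": the shift along the world's x, y, z in units of 25 mm (1.0 is 25 mm); "rx", "ry", "rz": the turn, a rotation vector about the world's x, y, z in units of 5 degrees (1.0 is 5 degrees). A call has exactly 5 rows; each row shifts and turns the commanded pose from where the row before left it; what a row does not reach is not made up. A row lasts 1/12 s, in which the tool goes at most 41.7 mm and 7.16 degrees, less where a joint would pass 70% of its speed; a pose out of reach is approached as far as the arm can. A call is refused whole if a number of a shift passes 1 or a number of a turn 1, either way. A call with a gripper value outside its range is refused whole. OPENING is the finger opening in mm, from 0 to 87, set as the call begins (- or left out, the last holds). The fingers move at their own pace and stop on an object; FORCE is the grip in N (left out, the last holds). Time passes only in rows, so rows that do not move let the fingers close, or fill a call up. It gives the time, the measured TCP pose, the force, the opening and the grip force at its end, in the units of the state.
- manip.state(): the state, without advancing time (a new reading comes with each control period).
- manip.capture(name): name is "scene" or "top" or "wrist"; returns a dict with "frame" (480x640x3 uint8, red, green, blue), "z_map" (480x640 float32, m along the optical axis (not along the pixel's ray), 0 where there is no reading), "vertical_fov" (degrees; the focal length in pixels is half the picture's height over the tangent of half this angle, whatever the lens; pixels are square), "cx", "cy" (the principal point, pixels), "R" (3x3) and "t" (3): a world point X has camera coordinates R X + t; the wrist camera has in their place "hand_eye" (4x4, takes a point from camera to tool coordinates, whose origin is the TCP and whose axes are the flange's). Camera axes: x right, y down, z forward; pixel columns grow to the right and rows downward; lengths in m; the calibration is good to about 2 mm. A picture is of the moment at which its call begins: read the wrist's pose just before it.
- manip.close_job(): hands the job in; it is judged then, once.
Trained networks look in the newest picture that a camera, given by its name, has taken for a name from the list of things; names that differ only in an ending like _2 or _b are one class to them, and where a whole thing is asked for, a point or a joint stands for the part that bears it (a point fixed in the world has none). Each returns a list of dicts, best first, with "conf" (0 to 1); they miss things now and then, are a little off and sometimes report something else, mostly with a low value. They report only what shows in the picture. A call takes as long as a camera call.
- manip.spot_in(target, camera): "rect" ([centre column, centre row, width, height] in pixels, round what is visible of it).
- manip.spot_point(target, camera): "position" ([row, column] in pixels: a listed point, or the origin of a listed thing).
The state is a dict: "clock": time; "joint_positions": joint angles; "qvel": joint speeds; "effort": joint torques, N m; "tool_pos": TCP position; "eef_rot": TCP orientation; "ft_force": force on the tool from outside, world axes, zero at the start; "moment": the same for the moment, N m; "gripper_width": finger opening in m; "grasp_force": force on a finger pad.
Only numpy, scipy, OpenCV 4.12 (cv2) and the standard library are available. Lean on these libraries where they do the work, as an engineer would, in place of code of your own. Each camera call takes 0.05 s, during which the arm holds its last target. There are 200 camera calls.

## Working session

There is one attempt and no reset: what is moved stays moved. The work goes in short steps, Python scripts to look and compute and a shell command to move; the robot and the scene stay as the last step left them, time stands still between calls to the robot, and variables do not carry over. Pictures are saved under pics/ and viewed, at most 10 in all, crops included, and the job is handed in when it is done.

```bash
ls; mkdir -p pics
cat > h.py <<'E'
import numpy as np, cv2
from plant import manip
def cap(n):
    s=manip.state(); c=manip.capture(n); c['s']=s; return c
def world(c,row,col,z=None,win=2):
    f=240/np.tan(np.radians(c['vertical_fov'])/2)
    r=np.array([(col-c['cx'])/f,(row-c['cy'])/f,1.])
    if 'hand_eye' in c:
        H=np.array(c['hand_eye']);Rt=np.array(c['s']['eef_rot']);tp=np.array(c['s']['tool_pos'])
        o=Rt@H[:3,3]+tp; d=Rt@H[:3,:3]@r
    else:
        R=np.array(c['R']);o=-R.T@np.array(c['t']); d=R.T@r
    if z is not None: return o+d*(z-o[2])/d[2]
    p=c['z_map'][int(row)-win:int(row)+win+1,int(col)-win:int(col)+win+1]; p=p[p>0]
    return o+d*np.median(p) if len(p) else None
def cloud(c):
    f=240/np.tan(np.radians(c['vertical_fov'])/2)
    v,u=np.mgrid[0:480,0:640]; Z=c['z_map']
    P=np.stack([(u-c['cx'])/f*Z,(v-c['cy'])/f*Z,Z],-1)
    if 'hand_eye' in c:
        H=np.array(c['hand_eye']);P=P@H[:3,:3].T+H[:3,3]
        return P@np.array(c['s']['eef_rot']).T+np.array(c['s']['tool_pos'])
    return (P-np.array(c['t']))@np.array(c['R'])
def save(c,n): cv2.imwrite('pics/'+n,cv2.cvtColor(c['frame'],cv2.COLOR_RGB2BGR))
E
python3 - <<'E'
from h import *
np.set_printoptions(precision=4,suppress=True)
print(manip.grasp_offset); s=manip.state(); print(s)
for n in ['top','scene']:
    c=cap(n); save(c,n+'0.png')
    for t,z in [('wing_nut',0),('wing',.0525),('jig',0),('stud_top',.076),('offcut',.012),('tape_measure',0),('strap_top',.0602),('nail_tin',0),('pencil',0)]:
        for d in manip.spot_point(t,n)[:2]:
            r,cc=d['position']; print(n,t,round(d['conf'],2),np.round([r,cc]),world(c,r,cc,z),world(c,r,cc))
E
```

```text
pics
0.0187
{'clock': 0.0, 'joint_positions': array([-71.9006,  18.437 ,  -4.0155,  83.1735,   1.2943,  78.5408,
        -3.2604]), 'qvel': array([ 0.0165, -0.0176, -0.0351, -0.1483, -0.0005, -0.0501,  0.038 ]), 'effort': array([ -0.0003, -49.1299,  -0.4039, -31.2526,  -0.0638,   0.0438,
         0.0002]), 'tool_pos': array([0.1931, 0.6201, 0.2215]), 'eef_rot': array([[-0.9548,  0.2972, -0.0005],
       [ 0.2972,  0.9548, -0.0018],
       [-0.0001, -0.0019, -1.    ]]), 'ft_force': array([-0.3451, -0.1511, -0.089 ]), 'moment': array([-0.0097,  0.0163, -0.0587]), 'grasp_force': 0.0, 'gripper_width': 0.08701008385603744}
top wing_nut 0.91 [269. 440.] [ 0.4931 -0.2321  0.    ] [ 0.4892 -0.2234  0.0388]
top wing_nut 0.23 [262. 344.] [ 0.5125 -0.0229  0.    ] [ 0.5054 -0.0203  0.0605]
top wing 0.65 [272. 453.] [ 0.4821 -0.2467  0.0525] [ 0.481  -0.2439  0.064 ]
top jig 0.86 [268. 320.] [0.5005 0.0294 0.    ] [0.4923 0.0292 0.077 ]
top stud_top 0.76 [261. 319.] [0.508 0.031 0.076] [0.508  0.031  0.0761]
top stud_top 0.31 [200. 462.] [ 0.6284 -0.2686  0.076 ] [ 0.6415 -0.284   0.0196]
top of
[... 712 characters left out ...]
. 343.] [ 0.482  -0.2412  0.0525] [ 0.4726 -0.2531  0.0667]
scene jig 0.81 [281. 268.] [0.4989 0.0328 0.    ] [ 0.4687 -0.0268  0.0481]
scene stud_top 0.72 [344. 436.] [ 0.5769 -0.3388  0.076 ] [ 0.6131 -0.3108  0.0349]
scene stud_top 0.41 [237. 215.] [0.4357 0.1309 0.076 ] [0.4687 0.2207 0.0208]
scene offcut 0.97 [289. 283.] [ 0.5027 -0.0229  0.012 ] [ 0.4865 -0.0521  0.037 ]
scene tape_measure 0.82 [240. 214.] [0.4739 0.241  0.    ] [0.4674 0.223  0.0112]
scene strap_top 0.67 [258. 268.] [0.4977 0.0242 0.0602] [0.4943 0.0176 0.065 ]
scene nail_tin 0.55 [344. 438.] [ 0.6482 -0.2883  0.    ] [ 0.6151 -0.3136  0.0371]
scene pencil 0.76 [213. 267.] [0.6406 0.2874 0.    ] [0.6393 0.2848 0.0016]
```

Run:
```python
from h import *
i=cv2.imread('pics/top0.png')[180:320,180:500]; j=cv2.imread('pics/scene0.png')[190:410,180:500]
a=cv2.resize(i,(640,280),interpolation=cv2.INTER_CUBIC);b=cv2.resize(j,(436,300))
o=np.zeros((580,640,3),np.uint8);o[:280]=a;o[280:,:436]=b;cv2.imwrite('pics/a.png',o)
c=cap('top');P=cloud(c)
q=P[(abs(P[...,0]-.482)<.06)&(abs(P[...,1]+.245)<.06)&(P[...,2]>.055)][:,:2]
m=q.mean(0);w,V=np.linalg.eigh(np.cov((q-m).T));print('wing',len(q),m,np.sqrt(w*12),np.degrees(np.arctan2(V[1,1],V[0,1])))
q=P[(abs(P[...,0]-.503)<.02)&(abs(P[...,1]-.028)<.02)&(P[...,2]>.07)];print('stud',len(q),q.mean(0),q.min(0),q.max(0))
```

```text
wing 200 [ 0.48699074 -0.24094819] [0.01470897 0.05462701] -137.54659186062963
stud 116 [0.50124065 0.025842   0.07766052] [0.4889502  0.01308567 0.07011958] [0.51432321 0.03760389 0.08426755]
```

View pics/a.png

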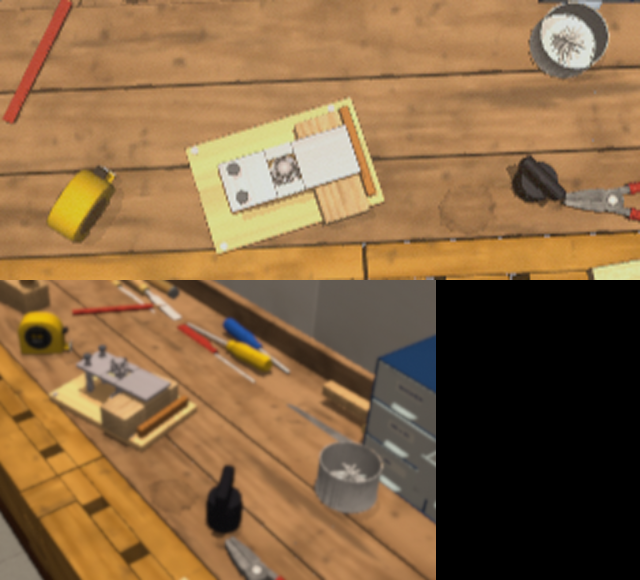

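The nut stands at crop (540,180), with its wing running down-right. The stud is at (286,168), tape left, tin and pliers right. All of this agrees with the measured positions, so I'm moving above the nut.

```bash
python3 -m crank '[{"dx":1,"dy":-1,"rz":-1},{"dx":1,"dy":-1,"rz":-1},{"dx":1,"dy":-1,"rz":-1},{"dx":1,"dy":-1,"rz":-1},{"dx":1,"dy":-1,"rz":-1}]' 60 30
python3 -m crank '[{"dx":1,"dy":-1,"rz":-1},{"dx":1,"dy":-1,"rz":-1},{"dx":1,"dy":-1,"rz":-1},{"dx":1,"dy":-1,"rz":-1},{"dx":1,"dy":-1,"rz":-1}]'
python3 -m crank '[{"dx":1,"dy":-1,"rz":-1},{"dx":0.8,"dy":-1,"rz":-1},{"dy":-1,"rz":-1},{"dy":-1,"rz":-1},{"dy":-1,"rz":-1}]'
python3 -m crank '[{"dy":-1,"rz":-1},{"dy":-1,"rz":-1},{"dy":-1,"rz":-1},{"dy":-1,"rz":-1},{"dy":-1,"rz":-1}]'
python3 -m crank '[{"dy":-1,"rz":-1},{"dy":-1,"rz":-1},{"dy":-1,"rz":-1},{"dy":-1,"rz":-1},{"dy":-1}]'
python3 -m crank '[{"dy":-1},{"dy":-1},{"dy":-1},{"dy":-1},{"dy":-1}]'
python3 -m crank '[{"dy":-1},{"dy":-1},{"dy":-1},{"dy":-1},{"dy":-0.4}]'
cat >> h.py <<'E'
def pose():
    s=manip.state();R=np.array(s['eef_rot']);print('t',round(s['clock'],2),'tcp',np.round(s['tool_pos'],4),'yaw_y',round(np.degrees(np.arctan2(R[1,1],R[0,1])),2),'zax',np.round(R[:,2],3),'F',np.round(s['ft_force'],1),'M',np.round(s['moment'],2),'j7',round(s['joint_positions'][6],1),'w',round(s['gripper_width'],4),'g',round(s['grasp_force'],1))
def rect(P,cx,cy,r,z0,z1):
    q=P[(np.hypot(P[...,0]-cx,P[...,1]-cy)<r)&(P[...,2]>z0)&(P[...,2]<z1)]
    (c,s,a)=cv2.minAreaRect((q[:,:2]*1000).astype(np.float32)); print(len(q),'mean',q.mean(0).round(4),'rect',np.round(c,1),np.round(s,1),round(a,1))
E
python3 - <<'E'
from h import *
import time
pose();c=cap('wrist');save(c,'w1.png');P=cloud(c)
rect(P,.487,-.241,.05,.05,.08)
for t,z in[('wing',.0525),('wing_nut',0)]:
    for d in manip.spot_point(t,'wrist')[:1]: print(t,d,world(c,*d['position'],z))
E
```

```text
t 1.05 tcp [0.1932 0.6206 0.2226] yaw_y 72.71 zax [ 0.  0. -1.] F [ 0.1  0.2 -0.9] M [-0.02  0.   -0.01] j7 -3.3 w 0.0869 g 0.0
0 mean [nan nan nan] rect [0. 0.] [0. 0.] 0.0$[0]: bad value
$[0]: bad value
$[0]: bad value
$[0]: bad value
$[0]: bad value
$[0]: bad value
$[0]: bad value
h.py:29: RuntimeWarning: Mean of empty slice.
  (c,s,a)=cv2.minAreaRect((q[:,:2]*1000).astype(np.float32)); print(len(q),'mean',q.mean(0).round(4),'rect',np.round(c,1),np.round(s,1),round(a,1))
  ret = um.true_divide(
```

View pics/w1.png

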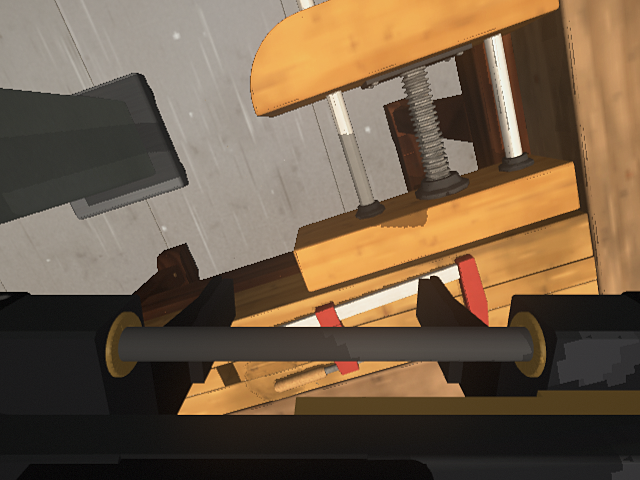

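The wrist view shows only the bench vise and the fingers, because the rows were refused and the arm didn't move. I'll try giving all six keys.

```bash
python3 -m crank '[{"dx":1,"dy":-1,"dz":0,"rx":0,"ry":0,"rz":-1},{"dx":1,"dy":-1,"dz":0,"rx":0,"ry":0,"rz":-1},{"dx":1,"dy":-1,"dz":0,"rx":0,"ry":0,"rz":-1},{"dx":1,"dy":-1,"dz":0,"rx":0,"ry":0,"rz":-1},{"dx":1,"dy":-1,"dz":0,"rx":0,"ry":0,"rz":-1}]' 60 30; python3 -m crank --help | head -30
```

```text
clock: 1.62
tool_pos: [0.3192, 0.4944, 0.2228]
eef_rot: [[-0.737, 0.676, 0.0], [0.676, 0.737, 0.0], [0.0, 0.001, -1.0]]
ft_force: [0.4, 0.5, -0.1]
gripper_width: 0.0639
grasp_force: 0.0invalid input: not JSON, or not a number
```

```bash
python3 -m crank '[{"dx":1,"dy":-1,"dz":0,"rx":0,"ry":0,"rz":-1},{"dx":1,"dy":-1,"dz":0,"rx":0,"ry":0,"rz":-1},{"dx":1,"dy":-1,"dz":0,"rx":0,"ry":0,"rz":-1},{"dx":1,"dy":-1,"dz":0,"rx":0,"ry":0,"rz":-1},{"dx":1,"dy":-1,"dz":0,"rx":0,"ry":0,"rz":-1}]' | head -2
python3 -m crank '[{"dx":1,"dy":-1,"dz":0,"rx":0,"ry":0,"rz":-1},{"dx":0.7,"dy":-1,"dz":0,"rx":0,"ry":0,"rz":-1},{"dx":0,"dy":-1,"dz":0,"rx":0,"ry":0,"rz":-1},{"dx":0,"dy":-1,"dz":0,"rx":0,"ry":0,"rz":-1},{"dx":0,"dy":-1,"dz":0,"rx":0,"ry":0,"rz":-1}]' | head -2
python3 -m crank '[{"dx":0,"dy":-1,"dz":0,"rx":0,"ry":0,"rz":-1},{"dx":0,"dy":-1,"dz":0,"rx":0,"ry":0,"rz":-1},{"dx":0,"dy":-1,"dz":0,"rx":0,"ry":0,"rz":-1},{"dx":0,"dy":-1,"dz":0,"rx":0,"ry":0,"rz":-1},{"dx":0,"dy":-1,"dz":0,"rx":0,"ry":0,"rz":-1}]' | head -2
python3 -m crank '[{"dx":0,"dy":-1,"dz":0,"rx":0,"ry":0,"rz":-1},{"dx":0,"dy":-1,"dz":0,"rx":0,"ry":0,"rz":-1},{"dx":0,"dy":-1,"dz":0,"rx":0,"ry":0,"rz":-1},{"dx":0,"dy":-1,"dz":0,"rx":0,"ry":0,"rz":-1},{"dx":0,"dy":-1,"dz":0,"rx":0,"ry":0,"rz":0}]' | head -2
python3 -m crank '[{"dx":0,"dy":-1,"dz":0,"rx":0,"ry":0,"rz":0},{"dx":0,"dy":-1,"dz":0,"rx":0,"ry":0,"rz":0},{"dx":0,"dy":-1,"dz":0,"rx":0,"ry":0,"rz":0},{"dx":0,"dy":-1,"dz":0,"rx":0,"ry":0,"rz":0},{"dx":0,"dy":-1,"dz":0,"rx":0,"ry":0,"rz":0}]' | head -2
python3 -m crank '[{"dx":0,"dy":-1,"dz":0,"rx":0,"ry":0,"rz":0},{"dx":0,"dy":-1,"dz":0,"rx":0,"ry":0,"rz":0},{"dx":0,"dy":-1,"dz":0,"rx":0,"ry":0,"rz":0},{"dx":0,"dy":-1,"dz":0,"rx":0,"ry":0,"rz":0},{"dx":0,"dy":-0.4,"dz":0,"rx":0,"ry":0,"rz":0}]' | head -2
python3 - <<'E'
from h import *
pose();c=cap('wrist');save(c,'w2.png');P=cloud(c)
rect(P,.487,-.241,.05,.05,.08)
for t,z in[('wing',.0525),('wing_nut',0)]:
    for d in manip.spot_point(t,'wrist')[:1]: print(t,d,world(c,*d['position'],z))
E
```

```text
clock: 2.03
tool_pos: [0.4442, 0.3693, 0.2229]
clock: 2.45
tool_pos: [0.486, 0.2442, 0.2225]
clock: 2.87
tool_pos: [0.4856, 0.1195, 0.2228]
clock: 3.28
tool_pos: [0.4856, -0.0056, 0.2228]
clock: 3.7
tool_pos: [0.4856, -0.1306, 0.2229]
clock: 4.12
tool_pos: [0.4848, -0.2435, 0.2231]
t 4.12 tcp [ 0.4848 -0.2435  0.2231] yaw_y -47.54 zax [ 0.001 -0.002 -1.   ] F [-0.8 -0.9  0.3] M [-0.07  0.22  0.04] j7 -19.4 w 0.0602 g 0.0
966 mean [ 0.4877 -0.241   0.0646] rect [ 486.4 -242. ] [54.9 13.5] 42.6
wing {'position': [209.0, 325.8], 'conf': 0.93} [ 0.48837966 -0.24183474  0.0525    ]
wing_nut {'position': [199.1, 325.1], 'conf': 0.9} [ 0.48692881 -0.24240397  0.        ]
```

View pics/w2.png

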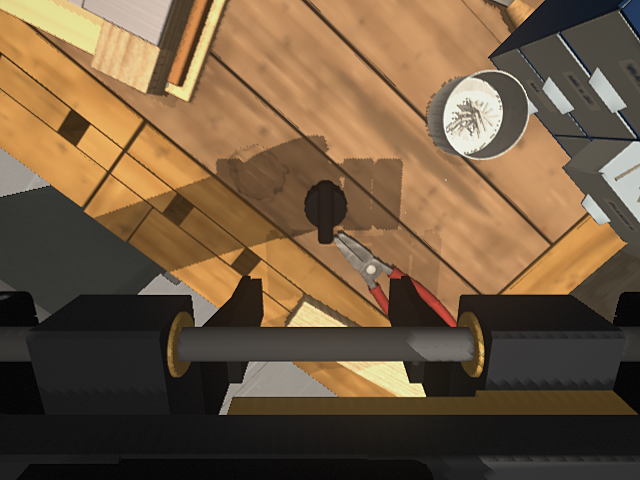

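The nut is at (325,205) with its wing square across the fingers, and only the lightly lying pliers are near. I'm descending and gripping.

```bash
python3 -m crank '[{"dx":0.09,"dy":0.07,"dz":-1,"rx":0,"ry":0,"rz":0},{"dx":0,"dy":0,"dz":-1,"rx":0,"ry":0,"rz":0},{"dx":0,"dy":0,"dz":-1,"rx":0,"ry":0,"rz":0},{"dx":0,"dy":0,"dz":-1,"rx":0,"ry":0,"rz":0},{"dx":0,"dy":0,"dz":-1,"rx":0,"ry":0,"rz":0}]' 45 40| head -2
python3 -m crank '[{"dx":0,"dy":0,"dz":-1,"rx":0,"ry":0,"rz":0},{"dx":0,"dy":0,"dz":-0.8,"rx":0,"ry":0,"rz":0},{"dx":0,"dy":0,"dz":-0.36,"rx":0,"ry":0,"rz":0},{"dx":0,"dy":0,"dz":0,"rx":0,"ry":0,"rz":0},{"dx":0,"dy":0,"dz":0,"rx":0,"ry":0,"rz":0}]' 
python3 -m crank '[{"dx":0,"dy":0,"dz":0,"rx":0,"ry":0,"rz":0},{"dx":0,"dy":0,"dz":0,"rx":0,"ry":0,"rz":0},{"dx":0,"dy":0,"dz":0,"rx":0,"ry":0,"rz":0},{"dx":0,"dy":0,"dz":0,"rx":0,"ry":0,"rz":0},{"dx":0,"dy":0,"dz":0,"rx":0,"ry":0,"rz":0}]' 0 40
python3 -m crank '[{"dx":0,"dy":0,"dz":0,"rx":0,"ry":0,"rz":0},{"dx":0,"dy":0,"dz":0,"rx":0,"ry":0,"rz":0},{"dx":0,"dy":0,"dz":0,"rx":0,"ry":0,"rz":0},{"dx":0,"dy":0,"dz":0,"rx":0,"ry":0,"rz":0},{"dx":0,"dy":0,"dz":0,"rx":0,"ry":0,"rz":0}]'
python3 -c "
from h import *;pose()"
```

```text
clock: 4.68
tool_pos: [0.4886, -0.2352, 0.0965]
clock: 5.1
tool_pos: [0.4886, -0.2368, 0.0441]
eef_rot: [[0.734, 0.679, 0.0], [0.679, -0.734, 0.0], [0.0, 0.0, -1.0]]
ft_force: [-0.4, -1.1, -0.0]
gripper_width: 0.0451
grasp_force: 0.0
clock: 5.52
tool_pos: [0.4882, -0.2377, 0.044]
eef_rot: [[0.735, 0.678, 0.001], [0.678, -0.735, 0.0], [0.001, 0.001, -1.0]]
ft_force: [-0.4, -0.5, -0.7]
gripper_width: 0.0192
grasp_force: 0.0
clock: 5.93
tool_pos: [0.488, -0.2376, 0.0436]
eef_rot: [[0.735, 0.678, -0.0], [0.678, -0.735, -0.0], [-0.0, 0.0, -1.0]]
ft_force: [-0.0, -0.5, 0.7]
gripper_width: 0.014
grasp_force: 40.0
t 5.93 tcp [ 0.488  -0.2376  0.0436] yaw_y -47.29 zax [-0. -0. -1.] F [-0.  -0.5  0.7] M [-0.04  0.09 -0.04] j7 -11.1 w 0.014 g 40.0
```

Run:
```python
from h import *
pose();c=cap('wrist');save(c,'w3.png');P=cloud(c)
R=np.array(c['s']['eef_rot']);t=np.array(c['s']['tool_pos']);Q=(P-t)@R
c2=cap('top');P2=cloud(c2)
for t,z in[('wing',.0525),('wing_nut',0)]:
    for d in manip.spot_point(t,'wrist')[:1]: print(t,d,world(c,*d['position'],z))
m=(abs(Q[...,1])<.03)&(abs(Q[...,0])<.04)&(P[...,2]<.07)&(P[...,2]>.015)&(c['z_map']>0);print(m.sum())
for z0 in [.02,.03,.04,.05,.06]:
    q=Q[m&(P[...,2]>z0)&(P[...,2]<z0+.01)]; print(z0,len(q),q.min(0),q.max(0)) if len(q) else 0
```

```text
t 5.93 tcp [ 0.488  -0.2376  0.0436] yaw_y -47.29 zax [-0. -0. -1.] F [-0.  -0.5  0.7] M [-0.04  0.09 -0.04] j7 -11.1 w 0.014 g 40.0
wing {'position': [313.4, 326.8], 'conf': 0.72} [ 0.48576039 -0.24114066  0.0525    ]
wing_nut {'position': [267.7, 326.9], 'conf': 0.76} [ 0.48697831 -0.24036442  0.        ]
5174
0.02 352 [-0.00115147 -0.02028778  0.01361574] [0.01676082 0.02136828 0.02358485]
0.03 364 [-0.00238615 -0.02008724  0.00360592] [0.01518968 0.02113001 0.01354246]
0.04 477 [-0.00244778 -0.01880029 -0.0063846 ] [0.02373908 0.01972186 0.00359818]
0.05 627 [ 0.00882033 -0.01531862 -0.01639303] [ 0.02384924  0.01627457 -0.00645854]
0.06 3152 [-0.03191828 -0.01631207 -0.02638524] [ 0.02377897  0.01721293 -0.01639939]
```

View pics/w3.png

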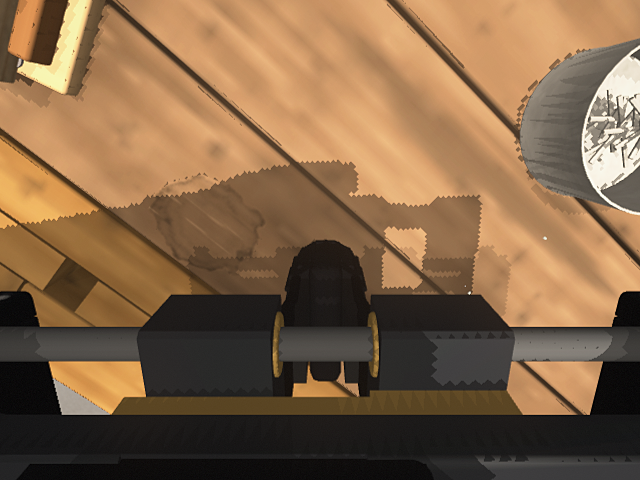

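The fingers hold the wing, but the nut's axis sits about 3.8 mm toward tool −x (barrel at 290–365, row 245). I'll regrip it centred.

```bash
python3 -m crank '[{"dx":0,"dy":0,"dz":0,"rx":0,"ry":0,"rz":0},{"dx":0,"dy":0,"dz":0,"rx":0,"ry":0,"rz":0},{"dx":-0.11,"dy":-0.1,"dz":0,"rx":0,"ry":0,"rz":0},{"dx":0,"dy":0,"dz":0,"rx":0,"ry":0,"rz":0},{"dx":0,"dy":0,"dz":0,"rx":0,"ry":0,"rz":0}]' 24 40 |tail -2
python3 -m crank '[{"dx":0,"dy":0,"dz":0,"rx":0,"ry":0,"rz":0},{"dx":0,"dy":0,"dz":0,"rx":0,"ry":0,"rz":0},{"dx":0,"dy":0,"dz":0,"rx":0,"ry":0,"rz":0},{"dx":0,"dy":0,"dz":0,"rx":0,"ry":0,"rz":0},{"dx":0,"dy":0,"dz":0,"rx":0,"ry":0,"rz":0}]' 0 40 |tail -2
python3 -m crank '[{"dx":0,"dy":0,"dz":0.2,"rx":0,"ry":0,"rz":0},{"dx":0,"dy":0,"dz":1,"rx":0,"ry":0,"rz":0},{"dx":0,"dy":0,"dz":1,"rx":0,"ry":0,"rz":0},{"dx":0,"dy":0,"dz":1,"rx":0,"ry":0,"rz":0},{"dx":0,"dy":0,"dz":1,"rx":0,"ry":0,"rz":0}]'
python3 -m crank '[{"dx":0,"dy":0,"dz":0.6,"rx":0,"ry":0,"rz":0},{"dx":0,"dy":0,"dz":0,"rx":0,"ry":0,"rz":0},{"dx":0,"dy":0,"dz":0,"rx":0,"ry":0,"rz":0},{"dx":0,"dy":0,"dz":0,"rx":0,"ry":0,"rz":0},{"dx":0,"dy":0,"dz":0,"rx":0,"ry":0,"rz":0}]' |tail -2
cat >> h.py <<'E'
def held():
    c=cap('wrist');P=cloud(c);R=np.array(c['s']['eef_rot']);t=np.array(c['s']['tool_pos']);Q=(P-t)@R
    m=(abs(Q[...,1])<.03)&(abs(Q[...,0])<.04)&(c['z_map']>0)
    for z0 in [-.02,-.01,0,.01,.02,.03]:
        q=Q[m&(Q[...,2]>z0)&(Q[...,2]<z0+.01)]
        if len(q): print(z0,len(q),'x',q[:,0].min().round(4),q[:,0].max().round(4),'y',q[:,1].min().round(4),q[:,1].max().round(4))
    q=Q[m&(Q[...,2]>-.01)];print('foot z',q[...,2].max())
    return c
E
python3 - <<'E'
from h import *
pose();held()
c=cap('top')
for d in manip.spot_point('stud_top','top')[:1]: print(d,world(c,*d['position'],.076))
rect(cloud(c),.502,.027,.025,.07,.09)
E
```

```text
gripper_width: 0.0235
grasp_force: 0.0
gripper_width: 0.0135
grasp_force: 40.0
clock: 7.38
tool_pos: [0.4847, -0.2401, 0.1497]
eef_rot: [[0.735, 0.678, -0.001], [0.678, -0.735, 0.0], [-0.001, -0.001, -1.0]]
ft_force: [0.8, 0.9, -0.7]
gripper_width: 0.0136
grasp_force: 40.0
gripper_width: 0.0138
grasp_force: 40.0
t 7.8 tcp [ 0.4841 -0.2396  0.1619] yaw_y -47.29 zax [-0.003  0.001 -1.   ] F [ 0.1 -0.5 -1.3] M [-0.09  0.12  0.03] j7 -17.2 w 0.0138 g 40.0
-0.02 1003 x -0.0284 0.0276 y -0.0152 0.0162
-0.01 497 x 0.009 0.0274 y -0.0153 0.0163
0 676 x -0.0024 0.0176 y -0.0194 0.0208
0.01 378 x -0.0039 0.0192 y -0.0204 0.0213
0.02 357 x 0.0026 0.0205 y -0.0201 0.0213
0.03 321 x 0.0029 0.0203 y -0.0202 0.0211
foot z 0.18966882653339756
{'position': [266.5, 322.6], 'conf': 0.58} [0.49635354 0.0242474  0.076     ]
117 mean [0.5013 0.0259 0.0777] rect [501.4  26.1] [24.4 24.5] 69.0
```

```bash
python3 -m crank '[{"dx":0.2,"dy":0.8,"dz":0,"rx":0,"ry":0,"rz":1},{"dx":0.2,"dy":0.8,"dz":0,"rx":0,"ry":0,"rz":1},{"dx":0.2,"dy":0.8,"dz":0,"rx":0,"ry":0,"rz":1},{"dx":0.2,"dy":0.8,"dz":0,"rx":0,"ry":0,"rz":1},{"dx":0.2,"dy":0.8,"dz":0,"rx":0,"ry":0,"rz":1}]' |head -2
python3 -m crank '[{"dx":0.2,"dy":0.8,"dz":0,"rx":0,"ry":0,"rz":1},{"dx":0,"dy":0.8,"dz":0,"rx":0,"ry":0,"rz":1},{"dx":0,"dy":0.8,"dz":0,"rx":0,"ry":0,"rz":1},{"dx":0,"dy":0.8,"dz":0,"rx":0,"ry":0,"rz":1},{"dx":0,"dy":0.8,"dz":0,"rx":0,"ry":0,"rz":1}]' |head -2
python3 -m crank '[{"dx":0,"dy":0.2,"dz":0,"rx":0,"ry":0,"rz":1},{"dx":0,"dy":0,"dz":0,"rx":0,"ry":0,"rz":1},{"dx":0,"dy":0,"dz":0,"rx":0,"ry":0,"rz":0},{"dx":0,"dy":0,"dz":0,"rx":0,"ry":0,"rz":0},{"dx":0,"dy":0,"dz":0,"rx":0,"ry":0,"rz":0}]' |head -2
python3 - <<'E'
from h import *
pose();c=held();save(c,'w4.png')
for d in manip.spot_point('stud_top','wrist')[:2]: print(d,world(c,*d['position'],.076))
P=cloud(c)
rect(P,.502,.027,.02,.068,.1);rect(P,.502,.027,.02,.0745,.0785);rect(P,.502,.027,.02,.0785,.09)
E
```

```text
clock: 8.37
tool_pos: [0.5101, -0.1392, 0.163]
clock: 8.78
tool_pos: [0.5148, -0.0393, 0.163]
clock: 9.2
tool_pos: [0.5151, -0.0357, 0.1633]
t 9.2 tcp [ 0.5151 -0.0357  0.1633] yaw_y 12.53 zax [-0. -0. -1.] F [-0.1 -0.2 -1.7] M [-0.05  0.05 -0.05] j7 16.0 w 0.0135 g 40.0
-0.02 992 x -0.029 0.0271 y -0.0155 0.0162
-0.01 500 x 0.0083 0.0274 y -0.0154 0.0161
0 686 x -0.003 0.0187 y -0.0198 0.0202
0.01 378 x -0.0043 0.0187 y -0.0205 0.0211
0.02 348 x 0.0023 0.0202 y -0.0203 0.0212
0.03 336 x 0.0022 0.0201 y -0.0205 0.0211
foot z 0.15221358889259656
{'position': [144.3, 322.6], 'conf': 0.82} [0.4994326  0.02785204 0.076     ]
1218 mean [0.5008 0.026  0.0778] rect [500.8  25.7] [25.3 25.5] 58.8
530 mean [0.5008 0.0259 0.0765] rect [500.4  25.8] [26.  24.7] 78.0
575 mean [0.5009 0.0259 0.0807] rect [499.5  23.7] [20.5 22.6] 60.9
```

View pics/w4.png

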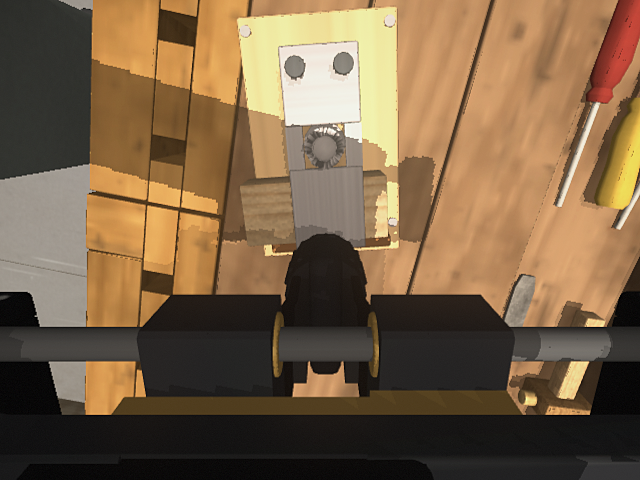

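The stud shows at (322,147) in the wrist view, at (0.5008, 0.0259) and at the right height. I'm moving over it and lowering to just above the landing.

```bash
python3 -m crank '[{"dx":-0.2,"dy":0.8,"dz":0,"rx":0,"ry":0,"rz":0},{"dx":-0.2,"dy":0.8,"dz":0,"rx":0,"ry":0,"rz":0},{"dx":-0.19,"dy":0.86,"dz":0,"rx":0,"ry":0,"rz":0},{"dx":0,"dy":0,"dz":0,"rx":0,"ry":0,"rz":0},{"dx":0,"dy":0,"dz":0,"rx":0,"ry":0,"rz":0}]' |head -2
python3 -m crank '[{"dx":0,"dy":0,"dz":-0.5,"rx":0,"ry":0,"rz":0},{"dx":0,"dy":0,"dz":-0.5,"rx":0,"ry":0,"rz":0},{"dx":0,"dy":0,"dz":-0.3,"rx":0,"ry":0,"rz":0},{"dx":0,"dy":0,"dz":0,"rx":0,"ry":0,"rz":0},{"dx":0,"dy":0,"dz":0,"rx":0,"ry":0,"rz":0}]' |head -2
python3 - <<'E'
from h import *
pose()
E
```

```text
clock: 9.72
tool_pos: [0.5003, 0.0274, 0.1635]
clock: 10.13
tool_pos: [0.5004, 0.0255, 0.1309]
t 10.13 tcp [0.5004 0.0255 0.1309] yaw_y 12.62 zax [-0.001 -0.001 -1.   ] F [ 0.4 -0.9 -1.1] M [-0.11  0.02 -0.05] j7 8.9 w 0.0138 g 40.0
```

```bash
python3 -m crank '[{"dx":0,"dy":0,"dz":-0.1,"rx":0,"ry":0,"rz":0},{"dx":0,"dy":0,"dz":-0.1,"rx":0,"ry":0,"rz":0},{"dx":0,"dy":0,"dz":-0.1,"rx":0,"ry":0,"rz":0},{"dx":0,"dy":0,"dz":0,"rx":0,"ry":0,"rz":0},{"dx":0,"dy":0,"dz":0,"rx":0,"ry":0,"rz":0}]' |head -2
python3 -c "
from h import *;pose()"
python3 -m crank '[{"dx":0,"dy":0,"dz":-0.04,"rx":0,"ry":0,"rz":0},{"dx":0,"dy":0,"dz":-0.04,"rx":0,"ry":0,"rz":0},{"dx":0,"dy":0,"dz":-0.04,"rx":0,"ry":0,"rz":0},{"dx":0,"dy":0,"dz":0,"rx":0,"ry":0,"rz":0},{"dx":0,"dy":0,"dz":0,"rx":0,"ry":0,"rz":0}]' |head -2
python3 -c "
from h import *;pose()"
```

```text
clock: 10.55
tool_pos: [0.5004, 0.0264, 0.1236]
t 10.55 tcp [0.5004 0.0264 0.1236] yaw_y 12.71 zax [ 0. -0. -1.] F [ 0.3  0.2 -1.7] M [-0.07 -0.01  0.  ] j7 9.1 w 0.0132 g 40.0
clock: 10.97
tool_pos: [0.5004, 0.0264, 0.1205]
t 10.97 tcp [0.5004 0.0264 0.1205] yaw_y 12.71 zax [-0. -0. -1.] F [ 0.5  0.6 -0.4] M [-0.06  0.1  -0.02] j7 9.2 w 0.0135 g 40.0
```

```bash
python3 -m crank '[{"dx":0,"dy":0,"dz":-0.04,"rx":0,"ry":0,"rz":0},{"dx":0,"dy":0,"dz":-0.04,"rx":0,"ry":0,"rz":0},{"dx":0,"dy":0,"dz":0,"rx":0,"ry":0,"rz":0},{"dx":0,"dy":0,"dz":0,"rx":0,"ry":0,"rz":0},{"dx":0,"dy":0,"dz":0,"rx":0,"ry":0,"rz":0}]' |head -2
python3 -c "
from h import *;pose()"
python3 -m crank '[{"dx":0,"dy":0,"dz":-0.04,"rx":0,"ry":0,"rz":0},{"dx":0,"dy":0,"dz":-0.04,"rx":0,"ry":0,"rz":0},{"dx":0,"dy":0,"dz":0,"rx":0,"ry":0,"rz":0},{"dx":0,"dy":0,"dz":0,"rx":0,"ry":0,"rz":0},{"dx":0,"dy":0,"dz":0,"rx":0,"ry":0,"rz":0}]' |head -2
python3 -c "
from h import *;pose()"
```

```text
clock: 11.38
tool_pos: [0.5005, 0.0264, 0.1186]
t 11.38 tcp [0.5005 0.0264 0.1186] yaw_y 12.71 zax [ 0. -0. -1.] F [ 0.1  0.3 -1.4] M [-0.09  0.02  0.04] j7 9.3 w 0.0137 g 40.0
clock: 11.8
tool_pos: [0.5005, 0.0264, 0.1166]
t 11.8 tcp [0.5005 0.0264 0.1166] yaw_y 12.71 zax [ 0. -0. -1.] F [ 0.9  0.5 -2.1] M [-0.04  0.02 -0.02] j7 9.4 w 0.0138 g 40.0
```

```bash
python3 -m crank '[{"dx":0,"dy":0,"dz":-0.04,"rx":0,"ry":0,"rz":0},{"dx":0,"dy":0,"dz":-0.02,"rx":0,"ry":0,"rz":0},{"dx":0,"dy":0,"dz":0,"rx":0,"ry":0,"rz":0},{"dx":0,"dy":0,"dz":0,"rx":0,"ry":0,"rz":0},{"dx":0,"dy":0,"dz":0,"rx":0,"ry":0,"rz":0}]' |head -2
python3 -c "
from h import *;pose()"
python3 -m crank '[{"dx":0,"dy":0,"dz":-0.02,"rx":0,"ry":0,"rz":0},{"dx":0,"dy":0,"dz":-0.02,"rx":0,"ry":0,"rz":0},{"dx":0,"dy":0,"dz":0,"rx":0,"ry":0,"rz":0},{"dx":0,"dy":0,"dz":0,"rx":0,"ry":0,"rz":0},{"dx":0,"dy":0,"dz":0,"rx":0,"ry":0,"rz":0}]' |head -2
python3 -c "
from h import *;pose()"
```

```text
clock: 12.22
tool_pos: [0.5005, 0.0264, 0.1151]
t 12.22 tcp [0.5005 0.0264 0.1151] yaw_y 12.71 zax [ 0. -0. -1.] F [-0.   0.2 -1.7] M [-0.03  0.09  0.03] j7 9.4 w 0.0137 g 40.0
clock: 12.63
tool_pos: [0.5005, 0.0264, 0.1141]
t 12.63 tcp [0.5005 0.0264 0.1141] yaw_y 12.7 zax [ 0. -0. -1.] F [ 0.5  0.5 -1.5] M [-0.06  0.06 -0.  ] j7 9.5 w 0.0135 g 40.0
```

```bash
python3 -m crank '[{"dx":0,"dy":0,"dz":-0.02,"rx":0,"ry":0,"rz":0},{"dx":0,"dy":0,"dz":-0.02,"rx":0,"ry":0,"rz":0},{"dx":0,"dy":0,"dz":0,"rx":0,"ry":0,"rz":0},{"dx":0,"dy":0,"dz":0,"rx":0,"ry":0,"rz":0},{"dx":0,"dy":0,"dz":0,"rx":0,"ry":0,"rz":0}]' |head -2
python3 -c "
from h import *;pose()"
python3 -m crank '[{"dx":0,"dy":0,"dz":-0.02,"rx":0,"ry":0,"rz":0},{"dx":0,"dy":0,"dz":-0.02,"rx":0,"ry":0,"rz":0},{"dx":0,"dy":0,"dz":0,"rx":0,"ry":0,"rz":0},{"dx":0,"dy":0,"dz":0,"rx":0,"ry":0,"rz":0},{"dx":0,"dy":0,"dz":0,"rx":0,"ry":0,"rz":0}]' |head -2
python3 - <<'E'
from h import *;
pose();held()
E
```

```text
clock: 13.05
tool_pos: [0.5005, 0.0264, 0.1131]
t 13.05 tcp [0.5005 0.0264 0.1131] yaw_y 12.71 zax [ 0. -0. -1.] F [ 0.5 -0.1 -1.7] M [-0.08  0.02 -0.01] j7 9.5 w 0.014 g 40.0
clock: 13.47
tool_pos: [0.5005, 0.0264, 0.1121]
t 13.47 tcp [0.5005 0.0264 0.1121] yaw_y 12.71 zax [ 0. -0. -1.] F [-0.6  0.  -1. ] M [-0.13  0.05  0.02] j7 9.5 w 0.0136 g 40.0
-0.02 987 x -0.0292 0.0272 y -0.0154 0.0161
-0.01 510 x 0.0085 0.0271 y -0.0154 0.0161
0 678 x -0.0026 0.0173 y -0.0195 0.0202
0.01 378 x -0.0041 0.0188 y -0.0205 0.021
0.02 354 x 0.0021 0.0202 y -0.0206 0.0212
0.03 326 x 0.0022 0.0201 y -0.0205 0.021
foot z 0.10067585739696712
```

The foot is 7 mm below stud_top with no contact, so the pins happened to meet the gaps. To follow the order asked, I'll lift, turn 80° in the air onto the landings, set it down there, and then turn back to feel the drop. This also leaves wrist range for the forward turn.

```bash
python3 -m crank '[{"dx":0,"dy":0,"dz":0.2,"rx":0,"ry":0,"rz":0},{"dx":0,"dy":0,"dz":0.2,"rx":0,"ry":0,"rz":0},{"dx":0,"dy":0,"dz":0.08,"rx":0,"ry":0,"rz":0},{"dx":0,"dy":0,"dz":0,"rx":0,"ry":0,"rz":0},{"dx":0,"dy":0,"dz":0,"rx":0,"ry":0,"rz":1}]' |head -2
python3 -m crank '[{"dx":0,"dy":0,"dz":0,"rx":0,"ry":0,"rz":1},{"dx":0,"dy":0,"dz":0,"rx":0,"ry":0,"rz":1},{"dx":0,"dy":0,"dz":0,"rx":0,"ry":0,"rz":1},{"dx":0,"dy":0,"dz":0,"rx":0,"ry":0,"rz":1},{"dx":0,"dy":0,"dz":0,"rx":0,"ry":0,"rz":1}]' |head -2
python3 -m crank '[{"dx":0,"dy":0,"dz":0,"rx":0,"ry":0,"rz":1},{"dx":0,"dy":0,"dz":0,"rx":0,"ry":0,"rz":1},{"dx":0,"dy":0,"dz":0,"rx":0,"ry":0,"rz":1},{"dx":0,"dy":0,"dz":0,"rx":0,"ry":0,"rz":1},{"dx":0,"dy":0,"dz":0,"rx":0,"ry":0,"rz":1}]' |head -2
python3 -m crank '[{"dx":0,"dy":0,"dz":0,"rx":0,"ry":0,"rz":1},{"dx":0,"dy":0,"dz":0,"rx":0,"ry":0,"rz":1},{"dx":0,"dy":0,"dz":0,"rx":0,"ry":0,"rz":1},{"dx":0,"dy":0,"dz":0,"rx":0,"ry":0,"rz":1},{"dx":0,"dy":0,"dz":0,"rx":0,"ry":0,"rz":1}]' |head -2
python3 -m crank '[{"dx":0,"dy":0,"dz":0,"rx":0,"ry":0,"rz":0},{"dx":0,"dy":0,"dz":-0.1,"rx":0,"ry":0,"rz":0},{"dx":0,"dy":0,"dz":-0.05,"rx":0,"ry":0,"rz":0},{"dx":0,"dy":0,"dz":-0.02,"rx":0,"ry":0,"rz":0},{"dx":0,"dy":0,"dz":0,"rx":0,"ry":0,"rz":0}]' |head -2
python3 -c "
from h import *;pose()"
```

```text
clock: 13.93
tool_pos: [0.5008, 0.0265, 0.1245]
clock: 14.35
tool_pos: [0.5005, 0.0264, 0.1241]
clock: 14.77
tool_pos: [0.5005, 0.0264, 0.1241]
clock: 15.18
tool_pos: [0.5005, 0.0264, 0.1241]
clock: 15.6
tool_pos: [0.5003, 0.0264, 0.1195]
t 15.6 tcp [0.5003 0.0264 0.1195] yaw_y 92.66 zax [-0. -0. -1.] F [-0.8 -1.4 -0.6] M [ 0.03  0.04 -0.03] j7 88.9 w 0.0135 g 40.0
```

```bash
python3 -m crank '[{"dx":0,"dy":0,"dz":-0.04,"rx":0,"ry":0,"rz":0},{"dx":0,"dy":0,"dz":-0.04,"rx":0,"ry":0,"rz":0},{"dx":0,"dy":0,"dz":-0.02,"rx":0,"ry":0,"rz":0},{"dx":0,"dy":0,"dz":0,"rx":0,"ry":0,"rz":0},{"dx":0,"dy":0,"dz":0,"rx":0,"ry":0,"rz":0}]' |head -2
python3 -c "
from h import *;pose()"
python3 -m crank '[{"dx":0,"dy":0,"dz":-0.03,"rx":0,"ry":0,"rz":0},{"dx":0,"dy":0,"dz":-0.03,"rx":0,"ry":0,"rz":0},{"dx":0,"dy":0,"dz":0,"rx":0,"ry":0,"rz":0},{"dx":0,"dy":0,"dz":0,"rx":0,"ry":0,"rz":0},{"dx":0,"dy":0,"dz":0,"rx":0,"ry":0,"rz":0}]' |head -2
python3 -c "
from h import *;pose()"
```

```text
clock: 16.02
tool_pos: [0.5005, 0.0264, 0.1173]
t 16.02 tcp [0.5005 0.0264 0.1173] yaw_y 92.7 zax [-0.  0. -1.] F [ 0.8  0.  -1.9] M [ 0.05 -0.04  0.  ] j7 89.0 w 0.0139 g 40.0
clock: 16.43
tool_pos: [0.5005, 0.0264, 0.1158]
t 16.43 tcp [0.5005 0.0264 0.1158] yaw_y 92.71 zax [ 0.  0. -1.] F [-0.1  0.1 -1.8] M [ 0.06 -0.05  0.01] j7 89.1 w 0.0138 g 40.0
```

```bash
python3 -m crank '[{"dx":0,"dy":0,"dz":-0.02,"rx":0,"ry":0,"rz":0},{"dx":0,"dy":0,"dz":-0.02,"rx":0,"ry":0,"rz":0},{"dx":0,"dy":0,"dz":0,"rx":0,"ry":0,"rz":0},{"dx":0,"dy":0,"dz":0,"rx":0,"ry":0,"rz":0},{"dx":0,"dy":0,"dz":0,"rx":0,"ry":0,"rz":0}]' |head -2
python3 -c "
from h import *;pose()"
python3 -m crank '[{"dx":0,"dy":0,"dz":-0.02,"rx":0,"ry":0,"rz":0},{"dx":0,"dy":0,"dz":-0.01,"rx":0,"ry":0,"rz":0},{"dx":0,"dy":0,"dz":0,"rx":0,"ry":0,"rz":0},{"dx":0,"dy":0,"dz":0,"rx":0,"ry":0,"rz":0},{"dx":0,"dy":0,"dz":0,"rx":0,"ry":0,"rz":0}]' |head -2
python3 -c "
from h import *;pose()"
```

```text
clock: 16.85
tool_pos: [0.5006, 0.0264, 0.1151]
t 16.85 tcp [0.5006 0.0264 0.1151] yaw_y 92.71 zax [ 0.  0. -1.] F [-0.8 -0.1  0.1] M [ 0.01  0.12 -0.02] j7 89.1 w 0.0136 g 40.0
clock: 17.27
tool_pos: [0.5007, 0.0264, 0.1149]
t 17.27 tcp [0.5007 0.0264 0.1149] yaw_y 92.71 zax [ 0.  0. -1.] F [-1.7 -0.5  5.3] M [-0.03  0.51 -0.02] j7 89.1 w 0.0137 g 40.0
```

Contact is at TCP 0.1150, the landing level, with about 6 N. I'm turning backward gently.

```bash
python3 -m crank '[{"dx":0,"dy":0,"dz":0,"rx":0,"ry":0,"rz":0.6},{"dx":0,"dy":0,"dz":0,"rx":0,"ry":0,"rz":0.6},{"dx":0,"dy":0,"dz":0,"rx":0,"ry":0,"rz":0.6},{"dx":0,"dy":0,"dz":0,"rx":0,"ry":0,"rz":0.6},{"dx":0,"dy":0,"dz":0,"rx":0,"ry":0,"rz":0.6}]' >/dev/null
python3 -c "
from h import *;pose()"
python3 -m crank '[{"dx":0,"dy":0,"dz":0,"rx":0,"ry":0,"rz":0.6},{"dx":0,"dy":0,"dz":0,"rx":0,"ry":0,"rz":0.6},{"dx":0,"dy":0,"dz":0,"rx":0,"ry":0,"rz":0.6},{"dx":0,"dy":0,"dz":0,"rx":0,"ry":0,"rz":0},{"dx":0,"dy":0,"dz":0,"rx":0,"ry":0,"rz":0}]' >/dev/null
python3 -c "
from h import *;pose()"
```

```text
t 17.68 tcp [0.5008 0.027  0.1149] yaw_y 107.86 zax [ 0.001  0.001 -1.   ] F [-2.1  0.1  5.4] M [ 0.26  0.49 -0.05] j7 104.2 w 0.0139 g 40.0
t 18.1 tcp [0.5004 0.0271 0.1147] yaw_y 116.73 zax [-0.     0.001 -1.   ] F [-3.1  1.2  6.5] M [ 0.38  0.69 -0.01] j7 113.0 w 0.0136 g 40.0
```

```bash
python3 -m crank '[{"dx":0,"dy":0,"dz":0,"rx":0,"ry":0,"rz":0.6},{"dx":0,"dy":0,"dz":0,"rx":0,"ry":0,"rz":0.6},{"dx":0,"dy":0,"dz":0,"rx":0,"ry":0,"rz":0.6},{"dx":0,"dy":0,"dz":0,"rx":0,"ry":0,"rz":0},{"dx":0,"dy":0,"dz":0,"rx":0,"ry":0,"rz":0}]' >/dev/null
python3 -c "
from h import *;pose()"
```

```text
t 18.52 tcp [0.5004 0.0263 0.1141] yaw_y 125.63 zax [-0.  0. -1.] F [-0.9  0.3  1.7] M [0.1  0.32 0.08] j7 121.9 w 0.0134 g 40.0
```

```bash
python3 -m crank '[{"dx":0,"dy":0,"dz":0,"rx":0,"ry":0,"rz":0.5},{"dx":0,"dy":0,"dz":0,"rx":0,"ry":0,"rz":0.5},{"dx":0,"dy":0,"dz":0,"rx":0,"ry":0,"rz":0},{"dx":0,"dy":0,"dz":0,"rx":0,"ry":0,"rz":0},{"dx":0,"dy":0,"dz":0,"rx":0,"ry":0,"rz":0}]' >/dev/null
python3 -c "
from h import *;pose()"
```

```text
t 18.93 tcp [0.5003 0.0263 0.1138] yaw_y 130.61 zax [-0. -0. -1.] F [ 0.9  0.2 -1.9] M [0.04 0.12 0.08] j7 126.8 w 0.0138 g 40.0
```

The support vanished at yaw of about 128°, which is the drop. I'm following it down into the gap.

```bash
python3 -m crank '[{"dx":0,"dy":0,"dz":-0.06,"rx":0,"ry":0,"rz":0.2},{"dx":0,"dy":0,"dz":-0.06,"rx":0,"ry":0,"rz":0.2},{"dx":0,"dy":0,"dz":-0.06,"rx":0,"ry":0,"rz":0},{"dx":0,"dy":0,"dz":0,"rx":0,"ry":0,"rz":0},{"dx":0,"dy":0,"dz":0,"rx":0,"ry":0,"rz":0}]' >/dev/null
python3 -c "
from h import *;pose()"
python3 -m crank '[{"dx":0,"dy":0,"dz":-0.03,"rx":0,"ry":0,"rz":0},{"dx":0,"dy":0,"dz":-0.03,"rx":0,"ry":0,"rz":0},{"dx":0,"dy":0,"dz":0,"rx":0,"ry":0,"rz":0},{"dx":0,"dy":0,"dz":0,"rx":0,"ry":0,"rz":0},{"dx":0,"dy":0,"dz":0,"rx":0,"ry":0,"rz":0}]' >/dev/null
python3 -c "
from h import *;pose()"
```

```text
t 19.35 tcp [0.5004 0.0264 0.1094] yaw_y 132.7 zax [-0. -0. -1.] F [-0.4 -0.9 -1.2] M [0.02 0.08 0.02] j7 129.0 w 0.0136 g 40.0
t 19.77 tcp [0.5005 0.0264 0.1081] yaw_y 132.71 zax [ 0.  0. -1.] F [-1.1 -0.1 -2.1] M [ 0.04  0.06 -0.02] j7 129.1 w 0.0137 g 40.0
```

```bash
python3 -m crank '[{"dx":0,"dy":0,"dz":-0.03,"rx":0,"ry":0,"rz":0},{"dx":0,"dy":0,"dz":-0.03,"rx":0,"ry":0,"rz":0},{"dx":0,"dy":0,"dz":0,"rx":0,"ry":0,"rz":0},{"dx":0,"dy":0,"dz":0,"rx":0,"ry":0,"rz":0},{"dx":0,"dy":0,"dz":0,"rx":0,"ry":0,"rz":0}]' >/dev/null
python3 -c "
from h import *;pose()"
python3 -m crank '[{"dx":0,"dy":0,"dz":-0.03,"rx":0,"ry":0,"rz":0},{"dx":0,"dy":0,"dz":-0.02,"rx":0,"ry":0,"rz":0},{"dx":0,"dy":0,"dz":0,"rx":0,"ry":0,"rz":0},{"dx":0,"dy":0,"dz":0,"rx":0,"ry":0,"rz":0},{"dx":0,"dy":0,"dz":0,"rx":0,"ry":0,"rz":0}]' >/dev/null
python3 -c "
from h import *;pose()"
```

```text
t 20.18 tcp [0.5008 0.0265 0.107 ] yaw_y 132.71 zax [ 0.001  0.    -1.   ] F [-1.1 -0.5  3.1] M [0.05 0.25 0.03] j7 129.1 w 0.0141 g 40.0
t 20.6 tcp [0.501  0.0264 0.1066] yaw_y 132.71 zax [ 0.001  0.001 -1.   ] F [-2.5  0.3  8.6] M [-0.07  0.78 -0.04] j7 129.2 w 0.0139 g 40.0
```

It touches bottom at 12 mm below stud_top, inside the given drop range. Now I turn forward, following the 27 mm lead (0.375 mm per 5°).

```bash
python3 -m crank '[{"dx":0,"dy":0,"dz":-0.009,"rx":0,"ry":0,"rz":-0.6},{"dx":0,"dy":0,"dz":-0.009,"rx":0,"ry":0,"rz":-0.6},{"dx":0,"dy":0,"dz":-0.009,"rx":0,"ry":0,"rz":-0.6},{"dx":0,"dy":0,"dz":0,"rx":0,"ry":0,"rz":0},{"dx":0,"dy":0,"dz":0,"rx":0,"ry":0,"rz":0}]' >/dev/null
python3 -c "
from h import *;pose()"
python3 -m crank '[{"dx":0,"dy":0,"dz":-0.009,"rx":0,"ry":0,"rz":-0.6},{"dx":0,"dy":0,"dz":-0.009,"rx":0,"ry":0,"rz":-0.6},{"dx":0,"dy":0,"dz":-0.009,"rx":0,"ry":0,"rz":-0.6},{"dx":0,"dy":0,"dz":0,"rx":0,"ry":0,"rz":0},{"dx":0,"dy":0,"dz":0,"rx":0,"ry":0,"rz":0}]' >/dev/null
python3 -c "
from h import *;pose()"
```

```text
t 21.02 tcp [0.5011 0.0257 0.1058] yaw_y 123.67 zax [ 0.001 -0.    -1.   ] F [-1.8 -1.9  6.6] M [-0.39  0.6  -0.07] j7 120.2 w 0.0141 g 40.0
t 21.43 tcp [0.5012 0.0254 0.1054] yaw_y 114.67 zax [ 0.001 -0.001 -1.   ] F [-1.8 -1.6  9.6] M [-0.58  0.74  0.01] j7 111.3 w 0.0139 g 40.0
```

```bash
python3 -m crank '[{"dx":0,"dy":0,"dz":-0.009,"rx":0,"ry":0,"rz":-0.6},{"dx":0,"dy":0,"dz":-0.009,"rx":0,"ry":0,"rz":-0.6},{"dx":0,"dy":0,"dz":-0.009,"rx":0,"ry":0,"rz":-0.6},{"dx":0,"dy":0,"dz":-0.009,"rx":0,"ry":0,"rz":-0.6},{"dx":0,"dy":0,"dz":0,"rx":0,"ry":0,"rz":0}]' >/dev/null
python3 -c "
from h import *;pose()"
python3 -m crank '[{"dx":0,"dy":0,"dz":-0.009,"rx":0,"ry":0,"rz":-0.6},{"dx":0,"dy":0,"dz":-0.009,"rx":0,"ry":0,"rz":-0.6},{"dx":0,"dy":0,"dz":-0.009,"rx":0,"ry":0,"rz":-0.6},{"dx":0,"dy":0,"dz":-0.009,"rx":0,"ry":0,"rz":-0.6},{"dx":0,"dy":0,"dz":0,"rx":0,"ry":0,"rz":0}]' >/dev/null
python3 -c "
from h import *;pose()"
```

```text
t 21.85 tcp [0.5011 0.0254 0.1044] yaw_y 102.55 zax [ 0.001 -0.001 -1.   ] F [-1.8 -1.6  8.9] M [-0.49  0.78  0.  ] j7 99.3 w 0.0136 g 40.0
t 22.27 tcp [0.5011 0.0259 0.1036] yaw_y 90.56 zax [ 0.001 -0.    -1.   ] F [-2.3 -1.4 10. ] M [-0.34  0.71 -0.1 ] j7 87.4 w 0.0134 g 40.0
```

```bash
python3 -m crank '[{"dx":0,"dy":0,"dz":-0.009,"rx":0,"ry":0,"rz":-0.6},{"dx":0,"dy":0,"dz":-0.009,"rx":0,"ry":0,"rz":-0.6},{"dx":0,"dy":0,"dz":-0.009,"rx":0,"ry":0,"rz":-0.6},{"dx":0,"dy":0,"dz":-0.009,"rx":0,"ry":0,"rz":-0.6},{"dx":0,"dy":0,"dz":0,"rx":0,"ry":0,"rz":0}]' >/dev/null
python3 -c "
from h import *;pose()"
python3 -m crank '[{"dx":0,"dy":0,"dz":-0.009,"rx":0,"ry":0,"rz":-0.6},{"dx":0,"dy":0,"dz":-0.009,"rx":0,"ry":0,"rz":-0.6},{"dx":0,"dy":0,"dz":-0.009,"rx":0,"ry":0,"rz":-0.6},{"dx":0,"dy":0,"dz":-0.009,"rx":0,"ry":0,"rz":-0.6},{"dx":0,"dy":0,"dz":0,"rx":0,"ry":0,"rz":0}]' >/dev/null
python3 -c "
from h import *;pose()"
```

```text
t 22.68 tcp [0.5011 0.0258 0.1027] yaw_y 78.56 zax [ 0.001 -0.    -1.   ] F [-3.8 -0.8  9. ] M [-0.33  0.78 -0.1 ] j7 75.5 w 0.0139 g 40.0
t 23.1 tcp [0.5011 0.026  0.1017] yaw_y 66.56 zax [ 0.001  0.    -1.   ] F [-2.2 -1.2  9.1] M [-0.29  0.69 -0.04] j7 63.7 w 0.0137 g 40.0
```

```bash
python3 -m crank '[{"dx":0,"dy":0,"dz":0.03,"rx":0,"ry":0,"rz":0},{"dx":0,"dy":0,"dz":0.03,"rx":0,"ry":0,"rz":0},{"dx":0,"dy":0,"dz":0,"rx":0,"ry":0,"rz":0},{"dx":0,"dy":0,"dz":0,"rx":0,"ry":0,"rz":0},{"dx":0,"dy":0,"dz":0,"rx":0,"ry":0,"rz":0}]' >/dev/null
python3 -c "
from h import *;pose()"
python3 -m crank '[{"dx":0,"dy":0,"dz":-0.009,"rx":0,"ry":0,"rz":-0.6},{"dx":0,"dy":0,"dz":-0.009,"rx":0,"ry":0,"rz":-0.6},{"dx":0,"dy":0,"dz":-0.009,"rx":0,"ry":0,"rz":-0.6},{"dx":0,"dy":0,"dz":-0.009,"rx":0,"ry":0,"rz":-0.6},{"dx":0,"dy":0,"dz":0,"rx":0,"ry":0,"rz":0}]' >/dev/null
python3 -c "
from h import *;pose()"
```

```text
t 23.52 tcp [0.5009 0.0261 0.1021] yaw_y 66.7 zax [ 0.001 -0.    -1.   ] F [ 0.3 -1.4  3.8] M [-0.47 -0.01 -0.02] j7 63.7 w 0.014 g 40.0
t 23.93 tcp [0.5011 0.0265 0.1013] yaw_y 54.6 zax [ 0.001  0.    -1.   ] F [ 0.4 -0.7  5.9] M [-0.24  0.02 -0.07] j7 51.7 w 0.0135 g 40.0
```

```bash
python3 -m crank '[{"dx":0,"dy":0,"dz":-0.009,"rx":0,"ry":0,"rz":-0.6},{"dx":0,"dy":0,"dz":-0.009,"rx":0,"ry":0,"rz":-0.6},{"dx":0,"dy":0,"dz":-0.009,"rx":0,"ry":0,"rz":-0.6},{"dx":0,"dy":0,"dz":-0.009,"rx":0,"ry":0,"rz":-0.6},{"dx":0,"dy":0,"dz":0,"rx":0,"ry":0,"rz":0}]' >/dev/null
python3 -c "
from h import *;pose()"
python3 -m crank '[{"dx":0,"dy":0,"dz":-0.009,"rx":0,"ry":0,"rz":-0.6},{"dx":0,"dy":0,"dz":-0.009,"rx":0,"ry":0,"rz":-0.6},{"dx":0,"dy":0,"dz":-0.009,"rx":0,"ry":0,"rz":-0.6},{"dx":0,"dy":0,"dz":-0.009,"rx":0,"ry":0,"rz":-0.6},{"dx":0,"dy":0,"dz":0,"rx":0,"ry":0,"rz":0}]' >/dev/null
python3 -c "
from h import *;pose()"
```

```text
t 24.35 tcp [0.5012 0.0267 0.1008] yaw_y 42.62 zax [ 0.002  0.001 -1.   ] F [-0.  -0.6  7.2] M [-0.25  0.15 -0.05] j7 39.9 w 0.0139 g 40.0
t 24.77 tcp [0.5015 0.0269 0.1003] yaw_y 30.63 zax [ 0.002  0.001 -1.   ] F [-0.8 -0.6  8.1] M [-0.27  0.27  0.  ] j7 28.0 w 0.0138 g 40.0
```

The hand carries about 9.5 N, which is the strap load at 2.9 mm, so the nut still floats in the thread's play. I'll keep turning without pushing further, so the thread takes the load.

```bash
python3 -m crank '[{"dx":0,"dy":0,"dz":0,"rx":0,"ry":0,"rz":-0.6},{"dx":0,"dy":0,"dz":0,"rx":0,"ry":0,"rz":-0.6},{"dx":0,"dy":0,"dz":0,"rx":0,"ry":0,"rz":-0.6},{"dx":0,"dy":0,"dz":0,"rx":0,"ry":0,"rz":0},{"dx":0,"dy":0,"dz":0,"rx":0,"ry":0,"rz":0}]' >/dev/null
python3 -c "
from h import *;pose()"
python3 -m crank '[{"dx":0,"dy":0,"dz":0,"rx":0,"ry":0,"rz":-0.6},{"dx":0,"dy":0,"dz":0,"rx":0,"ry":0,"rz":-0.6},{"dx":0,"dy":0,"dz":0,"rx":0,"ry":0,"rz":-0.6},{"dx":0,"dy":0,"dz":0,"rx":0,"ry":0,"rz":0},{"dx":0,"dy":0,"dz":0,"rx":0,"ry":0,"rz":0}]' >/dev/null
python3 -c "
from h import *;pose()"
```

```text
t 25.18 tcp [0.5012 0.0268 0.1001] yaw_y 21.73 zax [ 0.002  0.001 -1.   ] F [-0.5 -0.1  7.7] M [-0.19  0.29 -0.1 ] j7 19.2 w 0.0139 g 40.0
t 25.6 tcp [0.5006 0.0268 0.0998] yaw_y 12.74 zax [ 0.     0.001 -1.   ] F [-1.7 -0.7  8.3] M [-0.2   0.49  0.  ] j7 10.3 w 0.0138 g 40.0
```

```bash
python3 - <<'E'
from h import *
c=held();save(c,'w5.png')
s=c['s'];P=cloud(c);R=np.array(s['eef_rot']);t=np.array(s['tool_pos']);Q=(P-t)@R
q=Q[(abs(Q[...,0]-.02)<.006)&(abs(Q[...,1])<.005)&(Q[...,2]<0)&(c['z_map']>0)];print('wing top z',np.median(q[:,2]),len(q))
for x in np.arange(-.02,.0,.01): pass
# strap top surface plane points in world near stud
J=P[(np.hypot(P[...,0]-.501,P[...,1]-.026)<.07)&(P[...,2]>.045)&(P[...,2]<.07)&(c['z_map']>0)]
print(len(J)); h,e=np.histogram(J[:,2],bins=np.arange(.045,.0701,.001)); print(dict(zip(e.round(3).tolist(),h.tolist())))
E
python3 -m crank '[{"dx":0,"dy":0,"dz":0.02,"rx":0,"ry":0,"rz":0},{"dx":0,"dy":0,"dz":0.03,"rx":0,"ry":0,"rz":0},{"dx":0,"dy":0,"dz":0,"rx":0,"ry":0,"rz":0},{"dx":0,"dy":0,"dz":0,"rx":0,"ry":0,"rz":0},{"dx":0,"dy":0,"dz":0,"rx":0,"ry":0,"rz":0}]' >/dev/null
python3 -c "
from h import *;pose()"
```

```text
-0.02 986 x -0.0264 0.0271 y -0.0154 0.0162
-0.01 497 x 0.0083 0.0272 y -0.0154 0.0161
0 682 x -0.003 0.0172 y -0.0194 0.0202
0.01 370 x 0.0004 0.0189 y -0.0205 0.0209
0.02 352 x 0.0024 0.0202 y -0.0205 0.021
0.03 330 x 0.0024 0.02 y -0.0204 0.0211
foot z 0.08874279689972558
wing top z -0.10734270038047859 5113
8484
{0.045: 19, 0.046: 23, 0.047: 40, 0.048: 41, 0.049: 12, 0.05: 1, 0.051: 3, 0.052: 6, 0.053: 16, 0.054: 67, 0.055: 881, 0.056: 3974, 0.057: 2761, 0.058: 291, 0.059: 17, 0.06: 28, 0.061: 26, 0.062: 35, 0.063: 27, 0.064: 32, 0.065: 38, 0.066: 35, 0.067: 38, 0.068: 33, 0.069: 40}
t 26.07 tcp [0.5005 0.0268 0.1002] yaw_y 12.73 zax [ 0.  0. -1.] F [ 2.   0.7 -1. ] M [ 0.13 -0.39 -0.02] j7 10.2 w 0.0138 g 40.0
```

View pics/w5.png

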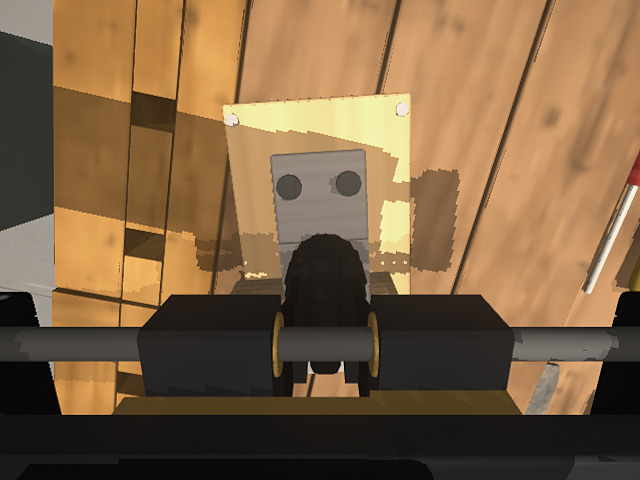

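The strap and nut look right, and unloading the hand left z at 0.1002, so the thread now carries the strap at about 3 mm. I need roughly 20° more.

```bash
python3 -m crank '[{"dx":0,"dy":0,"dz":-0.009,"rx":0,"ry":0,"rz":-0.6},{"dx":0,"dy":0,"dz":-0.009,"rx":0,"ry":0,"rz":-0.6},{"dx":0,"dy":0,"dz":-0.009,"rx":0,"ry":0,"rz":-0.6},{"dx":0,"dy":0,"dz":-0.009,"rx":0,"ry":0,"rz":-0.6},{"dx":0,"dy":0,"dz":0,"rx":0,"ry":0,"rz":0}]' >/dev/null
python3 -m crank '[{"dx":0,"dy":0,"dz":0,"rx":0,"ry":0,"rz":0},{"dx":0,"dy":0,"dz":0,"rx":0,"ry":0,"rz":0},{"dx":0,"dy":0,"dz":0,"rx":0,"ry":0,"rz":0},{"dx":0,"dy":0,"dz":0,"rx":0,"ry":0,"rz":0},{"dx":0,"dy":0,"dz":0,"rx":0,"ry":0,"rz":0}]' >/dev/null
cat >> h.py <<'E'
def strap():
    c=cap('wrist');P=cloud(c)
    J=P[(np.hypot(P[...,0]-.501,P[...,1]-.026)<.07)&(P[...,2]>.05)&(P[...,2]<.063)&(c['z_map']>0)]
    print('strap z',np.median(J[:,2]).round(5),len(J))
E
python3 -c "
from h import *;pose();strap();strap()"
```

```text
t 26.9 tcp [0.5002 0.0269 0.0994] yaw_y 0.74 zax [-0.     0.001 -1.   ] F [-0.   3.7  0.9] M [0.81 0.13 0.02] j7 -1.6 w 0.0133 g 40.0
strap z 0.05639 8136
strap z 0.05642 8126
```

```bash
python3 -m crank '[{"dx":0,"dy":0,"dz":-0.009,"rx":0,"ry":0,"rz":-0.6},{"dx":0,"dy":0,"dz":-0.009,"rx":0,"ry":0,"rz":-0.6},{"dx":0,"dy":0,"dz":0,"rx":0,"ry":0,"rz":0},{"dx":0,"dy":0,"dz":0,"rx":0,"ry":0,"rz":0},{"dx":0,"dy":0,"dz":0,"rx":0,"ry":0,"rz":0}]' >/dev/null
python3 -c "
from h import *;pose();strap();pose();strap();pose()"
```

```text
t 27.42 tcp [0.5002 0.0269 0.0992] yaw_y -5.22 zax [-0.001  0.001 -1.   ] F [-2.3  5.5  4.8] M [1.06 0.56 0.02] j7 -7.5 w 0.0138 g 40.0
strap z 0.05619 8242
t 27.47 tcp [0.5003 0.0269 0.0992] yaw_y -5.23 zax [-0.     0.001 -1.   ] F [-3.   4.1  3.9] M [1.12 0.57 0.1 ] j7 -7.5 w 0.0138 g 40.0
strap z 0.05617 8246
t 27.52 tcp [0.5002 0.0269 0.0992] yaw_y -5.23 zax [-0.     0.001 -1.   ] F [-2.2  4.1  3.9] M [1.08 0.57 0.01] j7 -7.5 w 0.0137 g 40.0
```

```bash
python3 -m crank '[{"dx":-0.01,"dy":0.02,"dz":0.02,"rx":0,"ry":0,"rz":0},{"dx":0,"dy":0,"dz":-0.007,"rx":0,"ry":0,"rz":-0.5},{"dx":0,"dy":0,"dz":-0.007,"rx":0,"ry":0,"rz":-0.5},{"dx":0,"dy":0,"dz":0,"rx":0,"ry":0,"rz":0},{"dx":0,"dy":0,"dz":0,"rx":0,"ry":0,"rz":0}]' >/dev/null
python3 -c "
from h import *;pose();strap();pose();strap();pose()"
```

```text
t 27.93 tcp [0.5004 0.0268 0.0992] yaw_y -10.21 zax [ 0. -0. -1.] F [-0.1  4.3  1.4] M [0.85 0.19 0.11] j7 -12.5 w 0.0136 g 40.0
strap z 0.05627 8389
t 27.98 tcp [0.5004 0.0268 0.0993] yaw_y -10.22 zax [ 0. -0. -1.] F [-1.8  3.7  1.8] M [0.84 0.24 0.1 ] j7 -12.5 w 0.0138 g 40.0
strap z 0.05625 8370
t 28.03 tcp [0.5004 0.0268 0.0993] yaw_y -10.23 zax [ 0. -0. -1.] F [-0.4  3.9  1.3] M [0.79 0.16 0.15] j7 -12.6 w 0.0137 g 40.0
```

```bash
python3 -m crank '[{"dx":0,"dy":0,"dz":-0.007,"rx":0,"ry":0,"rz":-0.5},{"dx":0,"dy":0,"dz":-0.007,"rx":0,"ry":0,"rz":-0.5},{"dx":0,"dy":0,"dz":0,"rx":0,"ry":0,"rz":0},{"dx":0,"dy":0,"dz":0,"rx":0,"ry":0,"rz":0},{"dx":0,"dy":0,"dz":0,"rx":0,"ry":0,"rz":0}]' >/dev/null
python3 -c "
from h import *;pose();strap();pose();strap();pose()"
```

```text
t 28.45 tcp [0.4999 0.0268 0.0988] yaw_y -15.22 zax [-0.001 -0.    -1.   ] F [-1.3  4.6  1.9] M [0.77 0.52 0.22] j7 -17.5 w 0.0136 g 40.0
strap z 0.0558 8581
t 28.5 tcp [0.5    0.0268 0.0988] yaw_y -15.24 zax [-0.001 -0.    -1.   ] F [-2.6  3.1  2.3] M [0.74 0.56 0.2 ] j7 -17.5 w 0.0135 g 40.0
strap z 0.05579 8580
t 28.55 tcp [0.4999 0.0268 0.0987] yaw_y -15.25 zax [-0.001 -0.    -1.   ] F [-1.8  3.8  1.9] M [0.75 0.56 0.19] j7 -17.5 w 0.0139 g 40.0
```

Turning moment is about 0.2 N m and the strap is about 4.4 mm down, so it's snug. I'm releasing and rechecking.

```bash
python3 -m crank '[{"dx":-0.01,"dy":0.02,"dz":0.01,"rx":0,"ry":0,"rz":0},{"dx":0,"dy":0,"dz":0,"rx":0,"ry":0,"rz":0},{"dx":0,"dy":0,"dz":0,"rx":0,"ry":0,"rz":0},{"dx":0,"dy":0,"dz":0,"rx":0,"ry":0,"rz":0},{"dx":0,"dy":0,"dz":0,"rx":0,"ry":0,"rz":0}]' 40 40 >/dev/null
python3 -m crank '[{"dx":0,"dy":0,"dz":0,"rx":0,"ry":0,"rz":0},{"dx":0,"dy":0,"dz":0,"rx":0,"ry":0,"rz":0},{"dx":0,"dy":0,"dz":0,"rx":0,"ry":0,"rz":0},{"dx":0,"dy":0,"dz":0,"rx":0,"ry":0,"rz":0},{"dx":0,"dy":0,"dz":0,"rx":0,"ry":0,"rz":0}]' >/dev/null
python3 -c "
from h import *;pose();strap();strap();held()"
```

```text
t 29.38 tcp [0.5    0.0274 0.0991] yaw_y -15.29 zax [ 0. -0. -1.] F [ 0.8 -0.6 -0.6] M [-0.07  0.06  0.03] j7 -17.7 w 0.0396 g 0.0
strap z 0.05579 8381
strap z 0.05581 8375
-0.02 1319 x -0.0287 0.0268 y -0.0283 0.0295
-0.01 750 x -0.0103 0.0266 y -0.0285 0.0294
0 2464 x -0.0183 0.0255 y -0.0194 0.0207
0.01 376 x 0.0005 0.0197 y -0.0203 0.0211
0.02 352 x 0.0022 0.0195 y -0.0202 0.0212
0.03 347 x 0.0021 0.0198 y -0.0202 0.0213
foot z 0.08904765701625757
```

```bash
python3 -m crank '[{"dx":0,"dy":0,"dz":0.3,"rx":0,"ry":0,"rz":0},{"dx":0,"dy":0,"dz":0.8,"rx":0,"ry":0,"rz":0},{"dx":0,"dy":0,"dz":1,"rx":0,"ry":0,"rz":0},{"dx":0,"dy":0,"dz":1,"rx":0,"ry":0,"rz":0},{"dx":0,"dy":0,"dz":0.5,"rx":0,"ry":0,"rz":0}]' >/dev/null
python3 -m crank '[{"dx":0,"dy":-1,"dz":0,"rx":0,"ry":0,"rz":0},{"dx":0,"dy":-1,"dz":0,"rx":0,"ry":0,"rz":0},{"dx":0,"dy":-1,"dz":0,"rx":0,"ry":0,"rz":0},{"dx":0,"dy":0,"dz":0,"rx":0,"ry":0,"rz":0},{"dx":0,"dy":0,"dz":0,"rx":0,"ry":0,"rz":0}]' >/dev/null
python3 - <<'E'
from h import *
pose();c=cap('wrist');save(c,'w6.png');P=cloud(c);ok=c['z_map']>0
near=np.hypot(P[...,0]-.501,P[...,1]-.026)<.12
for n,a,b in[('bench',-.006,.006),('base',.008,.016),('fence/offcut',.044,.052),('strap',.0525,.0625),('posts',.07,.08),('wing',.1,.13)]:
    q=P[near&ok&(P[...,2]>a)&(P[...,2]<b)][:,2]; print(n,len(q),np.median(q).round(5) if len(q) else '')
q=P[near&ok&(P[...,2]>.114)&(P[...,2]<.13)];print('wing c',q.mean(0))
m=near&ok&(P[...,2]>.072)&(P[...,2]<.08)&(np.hypot(P[...,0]-.501,P[...,1]-.026)>.04);q=P[m];print('posts',q.mean(0),len(q))
E
```

```text
t 30.37 tcp [ 0.5    -0.0492  0.1898] yaw_y -15.49 zax [ 0.001  0.    -1.   ] F [ 1.   0.3 -0.1] M [-0.05  0.07  0.05] j7 -12.1 w 0.0399 g 0.0
bench 23936 0.00045
base 13795 0.01255
fence/offcut 3941 0.04855
strap 8452 0.05585
posts 614 0.07647
wing 2266 0.12022
wing c [0.50062739 0.02641962 0.12003708]
posts [0.48740389 0.07346594 0.07641306] 609
```

View pics/w6.png

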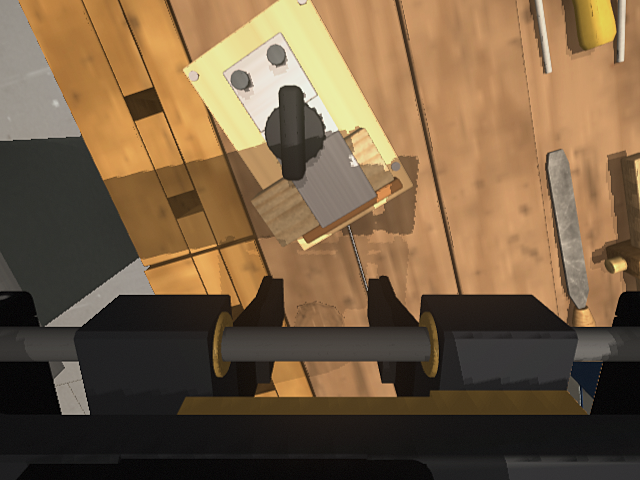

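The picture shows the nut on the stud, the strap level and the offcut in place. Known heights (bench, base, posts) all read 0.5 mm high, so the strap is really at 55.3 mm, or 4.9 mm down. That is right at the top of the snug band, so I'll regrip and ease it back about 4°.

```bash
python3 -m crank '[{"dx":0,"dy":1,"dz":0,"rx":0,"ry":0,"rz":0},{"dx":0,"dy":1,"dz":0,"rx":0,"ry":0,"rz":0},{"dx":0,"dy":1,"dz":0,"rx":0,"ry":0,"rz":0},{"dx":0,"dy":0,"dz":0,"rx":0,"ry":0,"rz":0},{"dx":0,"dy":0,"dz":0,"rx":0,"ry":0,"rz":0}]' >/dev/null
python3 -m crank '[{"dx":0,"dy":0,"dz":-1,"rx":0,"ry":0,"rz":0},{"dx":0,"dy":0,"dz":-1,"rx":0,"ry":0,"rz":0},{"dx":0,"dy":0,"dz":-1,"rx":0,"ry":0,"rz":0},{"dx":0,"dy":0,"dz":-0.4,"rx":0,"ry":0,"rz":0},{"dx":0,"dy":0,"dz":-0.2,"rx":0,"ry":0,"rz":0}]' |head -2
python3 -m crank '[{"dx":0,"dy":0,"dz":0,"rx":0,"ry":0,"rz":0},{"dx":0,"dy":0,"dz":0,"rx":0,"ry":0,"rz":0},{"dx":0,"dy":0,"dz":0,"rx":0,"ry":0,"rz":0},{"dx":0,"dy":0,"dz":0,"rx":0,"ry":0,"rz":0},{"dx":0,"dy":0,"dz":0,"rx":0,"ry":0,"rz":0}]' 0 30 >/dev/null
python3 -m crank '[{"dx":0,"dy":0,"dz":0,"rx":0,"ry":0,"rz":0},{"dx":0,"dy":0,"dz":0,"rx":0,"ry":0,"rz":0},{"dx":0,"dy":0,"dz":0,"rx":0,"ry":0,"rz":0},{"dx":0,"dy":0,"dz":0,"rx":0,"ry":0,"rz":0},{"dx":0,"dy":0,"dz":0,"rx":0,"ry":0,"rz":0}]' >/dev/null
python3 -c "
from h import *;pose();strap();pose()"
```

```text
clock: 31.25
tool_pos: [0.4987, 0.0268, 0.0976]
t 32.08 tcp [0.5003 0.0277 0.0997] yaw_y -15.27 zax [ 0.001  0.    -1.   ] F [-1.4  0.9  4.8] M [0.09 0.55 0.08] j7 -17.6 w 0.0138 g 30.0
strap z 0.05544 8451
t 32.13 tcp [0.5003 0.0277 0.0998] yaw_y -15.27 zax [ 0.001  0.001 -1.   ] F [-2.   0.7  6.6] M [0.05 0.48 0.08] j7 -17.6 w 0.0138 g 30.0
```

```bash
python3 -m crank '[{"dx":0,"dy":0,"dz":0.04,"rx":0,"ry":0,"rz":0},{"dx":0,"dy":0,"dz":0.006,"rx":0,"ry":0,"rz":0.4},{"dx":0,"dy":0,"dz":0.006,"rx":0,"ry":0,"rz":0.4},{"dx":0,"dy":0,"dz":0,"rx":0,"ry":0,"rz":0},{"dx":0,"dy":0,"dz":0,"rx":0,"ry":0,"rz":0}]' >/dev/null
python3 -c "
from h import *;pose();strap();pose();strap()"
```

```text
t 32.55 tcp [0.4999 0.0273 0.1003] yaw_y -11.36 zax [-0. -0. -1.] F [-0.3 -0.1  0.4] M [ 0.11  0.21 -0.06] j7 -13.8 w 0.0137 g 30.0
strap z 0.05592 8408
t 32.6 tcp [0.4999 0.0273 0.1003] yaw_y -11.35 zax [-0. -0. -1.] F [-0.3  0.1  1.1] M [ 0.08  0.19 -0.08] j7 -13.8 w 0.0136 g 30.0
strap z 0.05596 8408
```

```bash
python3 -m crank '[{"dx":0,"dy":0,"dz":0.006,"rx":0,"ry":0,"rz":0.3},{"dx":0,"dy":0,"dz":0.006,"rx":0,"ry":0,"rz":0.3},{"dx":0,"dy":0,"dz":0,"rx":0,"ry":0,"rz":0},{"dx":0,"dy":0,"dz":0,"rx":0,"ry":0,"rz":0},{"dx":0,"dy":0,"dz":0,"rx":0,"ry":0,"rz":0}]' >/dev/null
python3 -c "
from h import *;pose();strap()"
python3 -m crank '[{"dx":0,"dy":0,"dz":0,"rx":0,"ry":0,"rz":0},{"dx":0,"dy":0,"dz":0,"rx":0,"ry":0,"rz":0},{"dx":0,"dy":0,"dz":0,"rx":0,"ry":0,"rz":0},{"dx":0,"dy":0,"dz":0,"rx":0,"ry":0,"rz":0},{"dx":0,"dy":0,"dz":0,"rx":0,"ry":0,"rz":0}]' 40 30 >/dev/null
python3 -m crank '[{"dx":0,"dy":0,"dz":0,"rx":0,"ry":0,"rz":0},{"dx":0,"dy":0,"dz":0,"rx":0,"ry":0,"rz":0},{"dx":0,"dy":0,"dz":0,"rx":0,"ry":0,"rz":0},{"dx":0,"dy":0,"dz":0,"rx":0,"ry":0,"rz":0},{"dx":0,"dy":0,"dz":0,"rx":0,"ry":0,"rz":0}]' >/dev/null
python3 -c "
from h import *;pose();strap();strap()"
```

```text
t 33.07 tcp [0.4998 0.0272 0.1004] yaw_y -8.34 zax [-0. -0. -1.] F [ 0.  -0.6 -2.6] M [-0.09  0.07 -0.13] j7 -10.8 w 0.0134 g 30.0
strap z 0.05607 8352
t 33.95 tcp [0.5    0.0274 0.1007] yaw_y -8.29 zax [ 0. -0. -1.] F [ 0.1  0.5 -0.3] M [-0.14  0.02 -0.03] j7 -10.8 w 0.0399 g 0.0
strap z 0.056 8317
strap z 0.05599 8308
```

Released, the strap reads 56.0 mm, or 55.5 mm corrected, so it is about 4.7 mm down and inside the snug band. I'm retreating for one last check.

```bash
python3 -m crank '[{"dx":0,"dy":0,"dz":0.3,"rx":0,"ry":0,"rz":0},{"dx":0,"dy":0,"dz":0.8,"rx":0,"ry":0,"rz":0},{"dx":0,"dy":0,"dz":1,"rx":0,"ry":0,"rz":0},{"dx":0,"dy":0,"dz":1,"rx":0,"ry":0,"rz":0},{"dx":0,"dy":0,"dz":0.5,"rx":0,"ry":0,"rz":0}]' >/dev/null
python3 -m crank '[{"dx":0,"dy":-1,"dz":0,"rx":0,"ry":0,"rz":0},{"dx":0,"dy":-1,"dz":0,"rx":0,"ry":0,"rz":0},{"dx":0,"dy":-1,"dz":0,"rx":0,"ry":0,"rz":0},{"dx":0,"dy":0,"dz":0,"rx":0,"ry":0,"rz":0},{"dx":0,"dy":0,"dz":0,"rx":0,"ry":0,"rz":0}]' >/dev/null
python3 - <<'E'
from h import *
pose();c=cap('wrist');P=cloud(c);ok=c['z_map']>0
near=np.hypot(P[...,0]-.501,P[...,1]-.026)<.12
for n,a,b in[('bench',-.006,.006),('base',.008,.016),('offcut',.044,.052),('strap',.0525,.0625),('posts',.07,.08),('wing',.115,.13)]:
    q=P[near&ok&(P[...,2]>a)&(P[...,2]<b)]; print(n,len(q),np.median(q,0).round(5) if len(q) else '')
E
```

```text
t 34.88 tcp [ 0.5    -0.0492  0.1914] yaw_y -8.5 zax [ 0.001  0.    -1.   ] F [-0.7  0.8  0.3] M [-0.11  0.05  0.02] j7 -5.2 w 0.0403 g 0.0
bench 23607 [5.4052e-01 3.5730e-02 3.9000e-04]
base 13728 [0.50205 0.06557 0.01249]
offcut 3940 [ 0.47994 -0.02506  0.04844]
strap 8401 [0.50607 0.01985 0.05595]
posts 616 [0.49552 0.0735  0.07636]
wing 2115 [0.50012 0.02623 0.1204 ]
```

```bash
python3 -c "
from plant import manip;print(manip.close_job())"
```

```text
the job is handed in; nothing more can be done
None
```

The offcut is clamped and the job handed in at about 35 s: the nut was turned back to its drop, then run down to about 0.2 N m, and the strap, read at 4.9 mm down, was eased back about 7° to about 4.7 mm (snug is 4–5 mm).

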